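# Peel the top parts tray off the clipped stack and hold it over the light panel

## Task

Slide the bolt of the stack holder fully back by its red knob, then peel the blue top tray off the clipped stack: take it by its upright yellow tab and lift that corner first, while the opposite corner stays seated. Hold the tray up about level above the white light panel, centred on it and 10 to 25 cm over it, and finish while still holding it there; leave the other things on the bench where they are.

Things in the scene. Friction and masses are not known exactly. Their poses are not given: they have to be found in the camera images.
- bolt (a joint): Travel (m) of the flat steel bolt, 18 x 8 mm, that overhangs the tray's rim, 3 mm above it, from the middle of the holder's -y side. 0 = fully over the tray; 0.045 = fully back, against its stop; the rim is free from 0.020 on. It slides level along the holder's own -y axis (see nest) with about 2 N of friction and stays where it is left.
- bolt_knob (a point): Centre of the upper part of the bolt's upright red knob: a vertical cylinder 16 mm in diameter and 36 mm tall, of which 15 mm lie above this point and 21 mm below it, down to the flat bolt. It moves with the bolt. Axes as those of the holder.
- nest (a point): Fixed point on the stack holder: the centre of the stack, at the height of the grey trays' top rim on which the blue tray's rim rests, 60 mm above the bench. x runs along the trays' long side, z is up, the bolt lies on the -y side.
- holder: The stack holder, fixed to the bench (plate 225 x 235 mm); origin 60 mm below nest, same axes. Four orange spring catches on dark posts, up to 18 mm above the grey rim, lean over the blue rim at (-80, 20), (50, -60), (80, 30), (45, 60) mm in x, y. Each gives way when the rim is pushed up 3 mm with some 6 N; lifting the tab corner frees them one after another.
- tray_center (a point): Centre of the loose blue top tray, half-way up: 160 x 120 mm over its flat 4 mm thick rim; its tub (132 x 92 mm) reaches 10 mm down into the grey tray below with 4 mm of play; 14 mm deep over all, 0.06 to 0.13 kg. Rim underside 3 mm above this point. Axes: x along the long side, y along the short side, z up; when seated they are those of the holder.
- tray_tab (a point): Grip point on the upright yellow tab at the tray's (-x, -y) corner: at (-66, -46, +33) mm from tray_center in the tray's axes. The tab is a plate 8 mm thick, 28 mm wide, standing 41 mm above the rim, 15 mm of it above this point. Its thickness lies along the diagonal, 0.61 rad from the tray's +x towards +y: fingers close along that, one inside the tray, one outside.
- tray_far (a point): Top of the rim at the tray's opposite (+x, +y) corner, 78 mm, 58 mm and 7 mm from tray_center in the tray's axes. The tray turns about this corner when peeled.
- tray: The same blue tray with its tab; origin at the centre of the tub's underside, 7 mm below tray_center. Same axes.
- panel: The inspection light panel: a black square frame 120 x 120 mm, 12 mm high, with a white glowing face, fixed flat on the bench. Origin at the centre of its underside.
- housing_center (a point): Bystander: grey device housing, 250 x 85 x 68 mm, long side along its x, with a black motor in it, 0.9 kg, loose. Point 30 mm above the bench at its middle.
- driver_grip (a point): Bystander: screwdriver lying on the bench; point in its handle.
- cleaner_mid (a point): Bystander: bottle of cleaner, 50 mm in diameter, 130 mm tall; its centre.
- tape_mid (a point): Bystander: flat yellow roll, 90 mm in diameter, 22 mm high; its centre.
- cup_mid (a point): Bystander: white cup, 70 mm in diameter, 60 mm tall; its centre.
Mind the look-alikes: they are no part of the job. What is shaped like the tray but green or pink is not meant.

How it is judged:
On the way, in this order (a step that is already met when the one before it is completed fails the run):
1. the bolt is drawn fully back while the tray is still seated (value of joint bolt above 0.035 m and z of tray_tab in the frame of nest below 0.037 m and z of tray_far in the frame of nest below 0.009 m), for 0.1 s.
2. the tab corner is lifted over 10 mm, held by the tab, while the opposite corner is still within 5 mm of its seat (z of tray_tab in the frame of nest above 0.04 m and z of tray_far in the frame of nest below 0.009 m and horizontal distance between tray_far and nest below 0.11 m and contact force between the fingers and tray above 1 N and distance between the grasp point and tray_tab below 0.04 m), for 0.1 s.
At the end, for the whole second after the job is handed in: Gripper holds the tray by its tab (within 40 mm of the grip point), still, centre 0.10 to 0.29 m above the bench and within 40 mm of the panel centre seen from above, tilted under 15 degrees; bolt over 35 mm back; no bystander over 30 mm from its start (contact force between the fingers and tray above 1 N and distance between the grasp point and tray_tab below 0.04 m and height (world z) of tray_center between 0.1 and 0.29 m and horizontal distance between tray_center and panel below 0.04 m and angle between tray's own z axis and vertical below 0.26 rad and linear speed of tray below 0.03 m/s and value of joint bolt above 0.035 m and contact force between tray and panel below 0.1 N and distance of each of housing_center, driver_grip, cleaner_mid, tape_mid, cup_mid from where it was at the start of the episode below 0.03 m); the arm keeps its last pose, push and grip.
It fails at once if a bystander is pushed more than 30 mm (distance of any of housing_center, driver_grip, cleaner_mid, tape_mid, cup_mid from where it was at the start of the episode above 0.03 m).
It also fails if it takes over 58 s, if anything falls off the work surface, if the arm or the gripper's body presses on something with over 40 N, if the wrist force passes 120 N, or if a joint passes its speed limit or range.

## Robot

A 6-joint arm with a two-finger parallel gripper is mounted at the origin on the work surface. World frame = base frame: x ahead of the robot, y to its left, z up, the work surface at z = 0. Lengths are in m, angles in rad, forces in N, time in s.
With the tool pointing down it reaches from about 0.375 to 0.9 m from the base axis. Payload 3.1 kg.
Tool frame: the origin (TCP) lies on the centre line of the jaws, within the pads' length; the fingertips stand robot.tcp_to_tips ahead of it and the grasp point (between the pads) lies 3 mm ahead of it (robot.tcp_to_tips is the distance from the TCP to the fingertips, in m); z points along the fingers, y is the line along which they close (so a half turn about z gives the same grasp; the last joint's range is limited). The gripper opens to 87 mm and grips with 3 to 60 N. Pads are 19 mm wide; open, the fingers measure 117 mm over their backs; the gripper's body (75 mm by 190 mm) begins 51 mm behind the grasp point.
Start: joints at [-1.359, 0.527, 1.433, -0, 1.181, -0.178], TCP at [0.238, -0.578, 0.245] pointing down, gripper open.
Joint ranges: [-3.08, 3.08], [-0.75, 2.2], [0.22, 2.44], [-1.43, 4.57], [0, 2.65], [-2.85, 2.85]. Speed limits (rad/s): [2.79, 2.79, 3.14, 3.14, 3.14, 3.14].

## Interface

Orientations are given as a unit quaternion [x, y, z, w].
In Python, from rig import robot gives the robot as it stands. The module is installed in compiled form; this text tells all that it offers.
- The arm moves only by the shell command python3 -m jog 'ROWS' [FORCE]. ROWS is JSON, one flat list of numbers, 5 for each row, row after row: the finger opening in m, from 0 to 0.087, then the shift along the tool's x, y, z in m, then the turn about the tool's z in units of 10 degrees (1.0 is 10 degrees). In form: [claw, x, y, z, roll, claw, x, y, z, roll, ...]. A call has 1 to 20 rows; each row shifts and turns the commanded pose from where the row before left it, along the tool's axes as they then stand; what a row does not reach is not made up. A row lasts 1/8 s, in which the tool goes at most 62.5 mm and 10.7 degrees, less where a joint would pass 70% of its speed; a pose out of reach is approached as far as the arm can. A call with a gripper value outside its range is refused whole. The fingers move at their own pace and stop on an object; FORCE is the grip in N (left out, the last holds). Time passes only in rows, so rows that do not move let the fingers close. It gives the time, the measured TCP pose, the force, the opening and the grip force at its end, in the units of the state.
- robot.get_obs(): the state, without advancing time (a new reading comes with each control period).
- robot.camera(name): name is "scene" or "side" or "wrist"; returns the picture (400x640x3 uint8, blue, green, red); there is no depth.
- robot.camera_model(name): a dict with "fx", "fy", "cx", "cy" (pixels), "distortion" ([k1, k2, p1, p2, k3] as OpenCV has them; the pictures are not rectified), "R" (3x3) and "t" (3): a world point X has camera coordinates R X + t; the wrist camera has in their place "tool_from_camera" (4x4, takes a point from camera to tool coordinates, whose origin is the TCP and whose axes are the flange's). Camera axes: x right, y down, z forward; pixel columns grow to the right and rows downward; lengths in m; the calibration is good to about 2 mm. A picture is of the moment at which its call begins: read the wrist's pose just before it. camera_model takes no time and is no camera call.
- robot.hand_in(): hands the job in; it is judged then, once.
Trained networks look in the newest picture that a camera, given by its name, has taken for a name from the list of things; names that differ only in an ending like _2 or _b are one class to them, and where a whole thing is asked for, a point or a joint stands for the part that bears it (a point fixed in the world has none). Each returns a list of dicts, best first, with "conf" (0 to 1); they miss things now and then, are a little off and sometimes report something else, mostly with a low value. They report only what shows in the picture. A call takes as long as a camera call. They do not tell look-alikes from the thing itself.
- robot.look_for(camera, label): "extent" ([centre column, centre row, width, height] in pixels, round what is visible of it).
- robot.outline_of(camera, label): "region" (400x640 bool, what is visible of it) and "extent" ([centre column, centre row, width, height] in pixels, round what is visible of it).
The state is a dict: "time": time; "q": joint angles; "joint_velocities": joint speeds; "joint_torque": joint torques, N m; "position": TCP position; "tool_rot": TCP orientation; "ft_force": force on the tool from outside, world axes, zero at the start; "moment": the same for the moment, N m; "grip_width": finger opening in m; "grip_force": force on a finger pad.
Only numpy, scipy, OpenCV 4.12 (cv2) and the standard library are available. Lean on these libraries where they do the work, as an engineer would, in place of code of your own. Each camera call takes 0.05 s, during which the arm holds its last target. There are 200 camera calls.

## Working session

There is one attempt and no reset: what is moved stays moved. The work goes in short steps, Python scripts to look and compute and a shell command to move; the robot and the scene stay as the last step left them, time stands still between calls to the robot, and variables do not carry over. Pictures are saved under pics/ and viewed, at most 10 in all, crops included, and the job is handed in when it is done.

```bash
mkdir -p pics; ls
python3 - <<'E'
from rig import robot
import cv2,numpy as np
o=robot.get_obs(); print(o['time'],o['position'],o['tool_rot'],o['grip_width'],robot.tcp_to_tips)
a=[robot.camera(n) for n in("scene","side")]
cv2.imwrite('pics/a.png',a[0]);cv2.imwrite('pics/b.png',a[1])
for n in("scene","side"):
  m=robot.camera_model(n);R=np.array(m['R']);print(n,m['fx'],m['distortion'],-R.T@np.array(m['t']))
  for l in("bolt_knob","tray_tab","tray","holder","panel"):
    for d in robot.look_for(n,l)[:3]: print(n,l,round(d['conf'],2),np.round(d['extent'],1))
print(robot.camera_model('wrist'))
E
```

```text
pics
0.0 [ 0.23795069 -0.5771824   0.24356874] [ 9.80967036e-01  1.94171326e-01 -3.34368037e-05 -1.08144180e-03] 0.08681337808787405 0.022
scene 511.0772451713546 [-0.05666161  0.          0.          0.          0.        ] [1.13088969 0.25052916 0.94937896]
scene bolt_knob 0.77 [213.1 157.2  23.8  20.9]
scene tray_tab 0.94 [366.5 194.2  79.7  74.4]
scene tray_tab 0.9 [240.5 172.9  83.4  76.1]
scene tray_tab 0.62 [294.6 110.6  55.1  52.7]
scene tray 0.96 [367.  196.6  89.3  71.9]
scene tray 0.88 [294.4 110.9  52.7  53.9]
scene tray 0.56 [239.4 172.9  85.5  78. ]
scene holder 0.66 [235.9 191.9 136.4 104.9]
scene panel 0.85 [310.8 261.4  67.5  63.7]
scene panel 0.71 [238.2 173.2  84.   75.5]
side 457.7511553756834 [0.00641917 0.         0.         0.         0.        ] [0.25646321 0.72668123 0.78592165]
side bolt_knob 0.75 [255.6 186.4  23.8  36.6]
side bolt_knob 0.43 [358.4 140.   19.8  22. ]
side tray_tab 0.96 [348.1 165.6  70.2  39.1]
side tray_tab 0.79 [432.  203.6  36.7  33.6]
side tray_tab 0.68 [352.  260.4  84.2  63.9]
side tray 0.88 [352.2 261.8  84.9  69.9]
side tray 0.81 [433.5 202.4  36.7  41.8]
side tray 0.61 [347.8 165.9  76.3  36.6]
side holder 0.88 [349.2 172.8 100.6  79.5]
side panel 0.97 [276.9 225.3  65.7  45. ]
{'fx': 278.8859173961167, 'fy': 278.8859173961167, 'cx': 319.4863507204326, 'cy': 198.4777114998848, 'distortion': array([-0.03824012,  0.        ,  0.        ,  0.        ,  0.        ]), 'tool_from_camera': array([[-3.79631606e-04, -9.52712148e-01, -3.03874017e-01,
         8.37057020e-02],
       [ 9.99999829e-01, -2.26549565e-04, -5.39022781e-04,
        -8.31474644e-04],
       [ 4.44691025e-04, -3.03874170e-01,  9.52712071e-01,
        -1.39783543e-01],
       [ 0.00000000e+00,  0.00000000e+00,  0.00000000e+00,
         1.00000000e+00]])}
```

View pics/a.png

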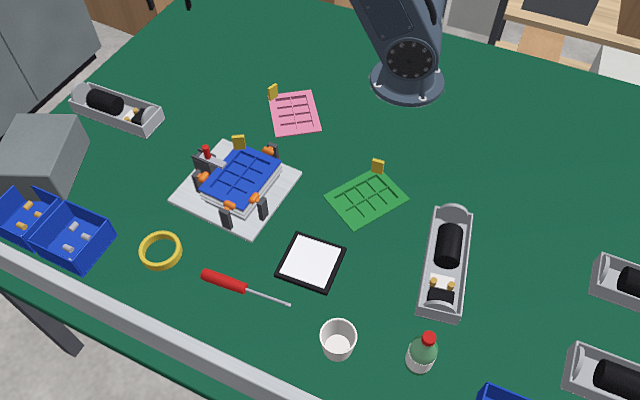

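View pics/b.png

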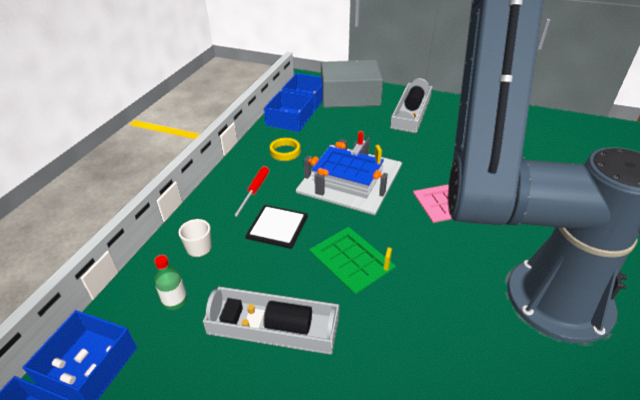

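The scene picture shows the blue tray in the white holder at (240,175), with the yellow tab at (238,142), the red knob at (206,152) and the panel at (311,262). The side picture shows the tab at (378,153), the knob at (361,138) and the panel at (277,226). The green tray (366,197) and pink tray (294,112) are look-alikes.

```bash
cat > h.py <<'E'
import numpy as np,cv2
from rig import robot
from scipy.spatial.transform import Rotation as Ro
def cam(name,o=None):
    m=robot.camera_model(name)
    K=np.array([[m['fx'],0,m['cx']],[0,m['fy'],m['cy']],[0,0,1.]]);D=np.array(m['distortion'])
    if name=='wrist':
        T=np.eye(4);T[:3,:3]=Ro.from_quat(o['tool_rot']).as_matrix();T[:3,3]=o['position']
        W=np.linalg.inv(T@m['tool_from_camera']);R,t=W[:3,:3],W[:3,3]
    else: R,t=np.array(m['R']),np.array(m['t'])
    return K,D,R,t
def ray(c,px):
    K,D,R,t=c
    u=cv2.undistortPoints(np.array([[px]],float),K,D)[0,0]
    d=R.T@np.array([u[0],u[1],1]);return -R.T@t,d/np.linalg.norm(d)
def plane(c,px,z):
    p,d=ray(c,px);return p+d*(z-p[2])/d[2]
def tri(rs):
    A=0;b=0
    for p,d in rs:
        M=np.eye(3)-np.outer(d,d);A=A+M;b=b+M@p
    X=np.linalg.solve(A,b)
    return X,[round(float(np.linalg.norm(np.cross(X-p,d)))*1000,1) for p,d in rs]
def proj(c,X):
    K,D,R,t=c
    return cv2.projectPoints(np.array(X,float).reshape(-1,1,3),cv2.Rodrigues(R)[0],t,K,D)[0][:,0]
def mask(im,col):
    h=cv2.cvtColor(im,cv2.COLOR_BGR2HSV).astype(int);H,S,V=h[...,0],h[...,1],h[...,2]
    if col=='red': return (((H<5)|(H>172))&(S>140)&(V>60))
    if col=='yellow': return ((H>20)&(H<35)&(S>120)&(V>80))
    if col=='blue': return ((H>105)&(H<125)&(S>140)&(V>60))
    if col=='white': return ((S<25)&(V>225))
def blobs(im,col,box,amin=15):
    x0,y0,x1,y1=box;m=np.zeros(im.shape[:2],np.uint8);m[y0:y1,x0:x1]=mask(im,col)[y0:y1,x0:x1]
    n,l,s,c=cv2.connectedComponentsWithStats(m)
    return sorted([(int(s[i,4]),[int(v) for v in s[i,:4]],c[i].round(1).tolist()) for i in range(1,n) if s[i,4]>=amin],reverse=True),l
E
python3 - <<'E'
from h import *
a=cv2.imread('pics/a.png');b=cv2.imread('pics/b.png')
for im,bx in((a,{'red':(190,135,225,175),'yellow':(225,130,255,155),'blue':(195,140,290,215),'white':(270,230,350,300)}),(b,{'red':(350,125,372,150),'yellow':(370,140,390,170),'blue':(305,145,390,190),'white':(245,200,310,250)})):
    for k,v in bx.items(): print(k,blobs(im,k,v)[0][:3])
E
```

```text
red [(84, [202, 145, 9, 14], [206.1, 151.2])]
yellow [(163, [232, 135, 14, 14], [238.4, 141.5])]
blue [(2739, [198, 146, 84, 65], [240.0, 176.1])]
white [(1939, [280, 235, 61, 53], [310.1, 261.0])]
red [(62, [358, 132, 6, 13], [360.1, 137.7])]
yellow [(88, [375, 145, 7, 18], [378.0, 153.0])]
blue [(1533, [312, 146, 71, 39], [348.0, 165.0])]
white [(1147, [251, 207, 52, 35], [276.7, 224.0])]
```

Run:
```python
from h import *
S=cam('scene');D=cam('side')
for n,p,q in(('knob',(206.1,151.2),(360.1,137.7)),('tab',(238.4,141.5),(378,153)),('tray',(240,176.1),(348,165)),('panel',(310.1,261),(276.7,224))):
    X,e=tri([ray(S,p),ray(D,q)]);print(n,X.round(3),e)
K=plane(S,(240,176.1),.064);print(K, plane(D,(348,165),.064))
o=robot.get_obs();W=cam('wrist',o);im=robot.camera('wrist');cv2.imwrite('pics/c.png',im)
R=Ro.from_quat(o['tool_rot']).as_matrix();print(R.round(3))
for n,X in(('knob',tri([ray(S,(206.1,151.2)),ray(D,(360.1,137.7))])[0]),('tab',tri([ray(S,(238.4,141.5)),ray(D,(378,153))])[0])): print(n,proj(W,X))
```

```text
knob [ 0.53  -0.308  0.094] [0.6, 0.6]
tab [ 0.467 -0.262  0.087] [0.5, 0.5]
tray [ 0.536 -0.221  0.059] [0.6, 0.6]
panel [0.645 0.006 0.011] [0.0, 0.0]
[ 0.54062493 -0.21761192  0.064     ] [ 0.53429639 -0.21493889  0.064     ]
[[ 0.925  0.381 -0.   ]
 [ 0.381 -0.925 -0.   ]
 [-0.     0.    -1.   ]]
knob [[ 149.47360665 -251.12524055]]
tab [[  81.06457626 -182.61372352]]
```

View pics/c.png

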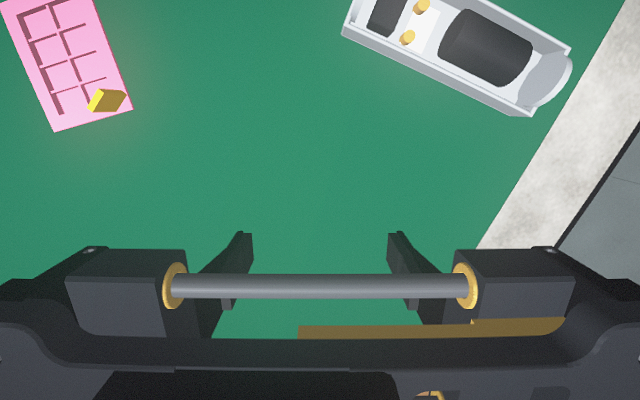

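The wrist picture shows the pink look-alike and one housing. The tray isn't in view yet. I'll move over the holder.

```bash
python3 -m jog '[0.05,0.051,-0.0186,0,0,0.05,0.051,-0.0186,0,0,0.05,0.051,-0.0186,0,0,0.05,0.051,-0.0186,0,0,0.05,0.051,-0.0186,0,0,0.05,0.051,-0.0186,0,0,0.05,0.051,-0.0186,0,0,0.05,0,0,0,-0.9,0.05,0,0,0,-0.9,0.05,0,0,0,-0.9,0.05,0,0,0,-0.9,0.05,0,0,0,-0.9,0.05,0,0,0,-0.9,0.05,0,0,0,-0.95,0.05,0,0,0,0]' 20
python3 - <<'E'
from h import *
o=robot.get_obs();print(o['position'],Ro.from_quat(o['tool_rot']).as_matrix().round(3).tolist())
im=robot.camera('wrist');cv2.imwrite('pics/d.png',im);np.save('d.npy',np.r_[o['position'],o['tool_rot']])
W=cam('wrist',o);print(proj(W,[[.53,-.308,.094],[.467,-.262,.087],[.536,-.221,.064]]))
for k in('red','yellow','blue'): print(k,blobs(im,k,(0,0,640,400))[0][:4])
for l in('bolt_knob','tray_tab'): print(l,[(d['conf'],np.round(d['extent'])) for d in robot.look_for('wrist',l)])
E
```

```text
time: 2.52
position: [0.5186, -0.3215, 0.2446]
tool_rot: [0.733, 0.681, 0.0, 0.0]
ft_force: [-0.3, -0.2, -0.1]
grip_width: 0.0499
grip_force: 0.0
[ 0.5185904  -0.32148228  0.24458365] [[0.074, 0.997, 0.0], [0.997, -0.074, -0.0], [-0.0, 0.0, -1.0]]
[[329.89317199 178.72319473]
 [267.0408067  139.01145755]
 [329.32430005  93.76206978]]
red [(1263, [502, 0, 25, 54], [513.4, 25.5]), (214, [322, 169, 15, 21], [328.2, 180.4])]
yellow [(2269, [459, 112, 74, 68], [497.3, 144.8]), (488, [78, 172, 44, 18], [98.8, 180.2]), (363, [314, 327, 61, 12], [345.3, 332.7]), (279, [456, 319, 45, 18], [477.4, 327.9])]
blue [(16350, [251, 32, 155, 117], [329.5, 86.8]), (3871, [481, 218, 117, 55], [535.8, 240.7]), (102, [507, 297, 10, 24], [511.5, 307.6]), (17, [259, 143, 5, 6], [260.2, 146.3])]
bolt_knob [(0.81, array([329., 162.,  14.,  60.]))]
tray_tab [(0.97, array([119., 114., 145., 153.])), (0.77, array([327.,  90., 156., 122.]))]
```

View pics/d.png

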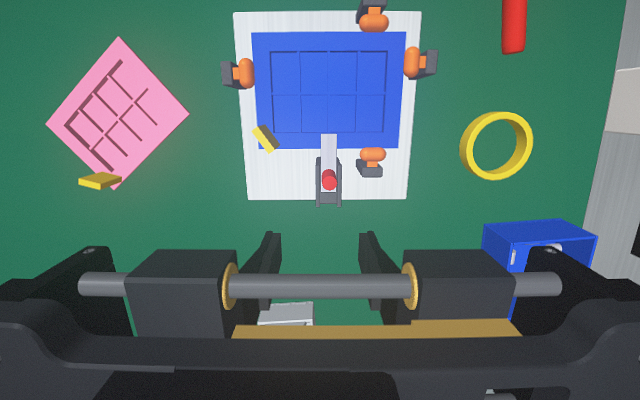

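The wrist picture shows the knob at (328,180), the yellow tab at (265,138) and the blue rim from (251,32) to (406,149). The projections from the first triangulation agree with this. Next I'll fit the holder pose.

Run:
```python
from h import *
im=cv2.imread('pics/d.png');v=np.load('d.npy');o=dict(position=v[:3],tool_rot=v[3:])
W=cam('wrist',o);S=cam('scene');D=cam('side')
b,l=blobs(im,'blue',(240,20,420,155))
ys,xs=np.nonzero(l==1+int(np.argmax(np.bincount(l.ravel())[1:])))
P=np.array([plane(W,(x,y),.064)[:2] for x,y in zip(xs,ys)])*1000
(c,s,a)=cv2.minAreaRect(P.astype(np.float32));print('rect',c,s,a)
yb,_=blobs(im,'yellow',(240,115,290,160));print(yb)
print('tab',tri([ray(S,(238.4,141.5)),ray(D,(378,153)),ray(W,yb[0][2])]))
print('knob',tri([ray(S,(206.1,151.2)),ray(D,(360.1,137.7)),ray(W,(328.2,180.4))]))
m=mask(im,'white')
w,_=blobs(im,'red',(310,160,350,200));print(w)
# scene rect
A=cv2.imread('pics/a.png');
for n,(I,C,bx) in dict(s=(A,S,(195,140,290,215)),d=(cv2.imread('pics/b.png'),D,(305,145,390,190))).items():
  b,l=blobs(I,'blue',bx);ys,xs=np.nonzero(l==1+int(np.argmax(np.bincount(l.ravel())[1:])))
  P=np.array([plane(C,(x,y),.064)[:2] for x,y in zip(xs,ys)])*1000;print(n,cv2.minAreaRect(P.astype(np.float32)))
```

```text
rect (534.8114624023438, -219.9522705078125) (118.94979858398438, 159.16905212402344) 85.99625396728516
[(217, [252, 127, 23, 27], [262.8, 139.7])]
tab (array([ 0.46521049, -0.26206601,  0.08703108]), [1.6, 1.6, 2.7])
knob (array([ 0.52904262, -0.30927575,  0.09335526]), [0.3, 1.4, 1.1])
[(214, [322, 169, 15, 21], [328.2, 180.4])]
s ((535.8486938476562, -220.19029235839844), (122.00521850585938, 162.592529296875), 86.1808853149414)
d ((536.4039916992188, -218.9453125), (124.5849609375, 161.12742614746094), 86.0859375)
```

Centre (0.535, -0.220), yaw -4°. The rim's size, the tab and the knob all match the text. Now down to the knob, and grip it.

```bash
python3 -m jog '[0.05,0.0132,0.0094,0,0,0.05,0,0,0.035,0,0.05,0,0,0.035,0,0.05,0,0,0.035,0,0.05,0,0,0.025,0,0.05,0,0,0.015,0,0.05,0,0,0,0]' 20
python3 -m jog '[0.0,0,0,0,0,0.0,0,0,0,0,0.0,0,0,0,0,0.0,0,0,0,0,0.0,0,0,0,0]' 20
```

```text
time: 3.55
position: [0.5288, -0.3082, 0.0987]
tool_rot: [0.732, 0.681, -0.0, -0.001]
ft_force: [0.3, 0.3, 0.7]
grip_width: 0.0501
grip_force: 0.0
time: 4.18
position: [0.5295, -0.3092, 0.1]
tool_rot: [0.732, 0.681, 0.0, 0.001]
ft_force: [1.9, 0.5, 1.7]
grip_width: 0.0157
grip_force: 20.0
```

```bash
python3 -m jog '[0,-0.006,0,0,0,0,-0.006,0,0,0,0,-0.006,0,0,0,0,-0.006,0,0,0,0,-0.006,0,0,0,0,-0.006,0,0,0,0,-0.004,0,0,0,0,-0.003,0,0,0,0,-0.002,0,0,0,0,0,0,0,0,0,0,0,0,0]' 20
```

```text
time: 5.55
position: [0.5264, -0.3535, 0.0999]
tool_rot: [0.732, 0.681, 0.001, 0.0]
ft_force: [5.3, 3.8, 5.3]
grip_width: 0.0156
grip_force: 20.0
```

Bolt moved 44 mm, up against the stop. Release it, rise and go above the tab.

```bash
python3 -m jog '[0.04,0,0,0,0,0.04,0,0,0,0,0.04,0,0,0,0,0.04,0,0,-0.04,0,0.04,0,0,-0.04,0,0.04,0,0,-0.03,0,0.04,0.0437,-0.0335,0,0,0.04,0.0437,-0.0334,0,0,0.04,0,0,0,-0.9,0.04,0,0,0,-0.9,0.04,0,0,0,-0.9,0.04,0,0,0,-0.81,0.04,0,0,0,0,0.04,0,0,0,0]' 20
python3 - <<'E'
from h import *
o=robot.get_obs();print(o['position'],np.degrees(np.arctan2(*Ro.from_quat(o['tool_rot']).as_matrix()[[1,0],0])))
im=robot.camera('wrist');cv2.imwrite('pics/e.png',im);W=cam('wrist',o)
print(proj(W,[[.466,-.2615,.090],[.5257,-.3535,.093]]))
print(blobs(im,'yellow',(0,0,640,400))[0][:5],blobs(im,'red',(0,0,640,400))[0][:3])
E
```

```text
time: 7.3
position: [0.4649, -0.2619, 0.2093]
tool_rot: [0.493, 0.87, -0.0, -0.0]
ft_force: [0.4, -0.8, -0.7]
grip_width: 0.0399
grip_force: 0.0
[ 0.46490862 -0.26190401  0.20934596] 120.8670759694848
[[320.95422755 201.07256034]
 [324.54017068 297.17443538]]
[(778, [92, 97, 48, 26], [115.5, 109.4]), (369, [490, 297, 22, 28], [500.6, 308.7]), (305, [317, 181, 9, 39], [320.7, 200.6]), (299, [226, 325, 62, 14], [256.4, 331.5]), (270, [449, 319, 46, 18], [473.0, 328.9])] [(1708, [530, 179, 66, 67], [562.3, 212.8]), (180, [319, 299, 14, 14], [325.4, 305.1])]
```

View pics/e.png

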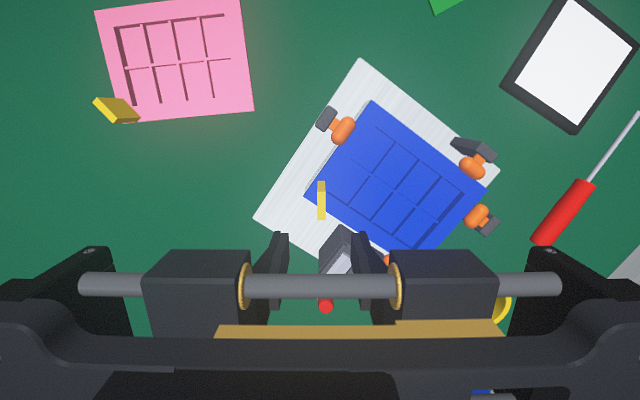

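The tab is at (321,200), exactly where I predicted. The knob at (325,305) is drawn back and the tray is still seated. Down onto the tab and close.

```bash
python3 -m jog '[0.04,0,0.001,0.035,0,0.04,0,0,0.035,0,0.04,0,0,0.026,0,0.04,0,0,0.016,0,0.04,0,0,0.004,0,0.04,0,0,0,0,0,0,0,0,0,0,0,0,0,0,0,0,0,0,0,0,0,0,0,0,0,0,0,0,0]' 25
```

```text
time: 8.72
position: [0.4661, -0.2614, 0.0938]
tool_rot: [0.492, 0.87, -0.0, 0.0]
ft_force: [-0.5, 0.8, 2.5]
grip_width: 0.008
grip_force: 25.0
```

```bash
python3 -m jog '[0,0,0,-0.003,0,0,0,0,-0.003,0,0,0,0,-0.003,0,0,0,0,-0.003,0,0,0,0,-0.003,0,0,0,0,0,0,0,0,0,0,0,0,0,0,0,0]' 25
python3 - <<'E'
from h import *
im=robot.camera('side');cv2.imwrite('pics/f.png',cv2.resize(im[80:230,250:450],None,fx=4,fy=4)[:600])
E
```

```text
time: 9.72
position: [0.4671, -0.2611, 0.1083]
tool_rot: [0.493, 0.87, 0.001, 0.001]
ft_force: [5.1, 1.9, -4.5]
grip_width: 0.009
grip_force: 25.4
```

View pics/f.png

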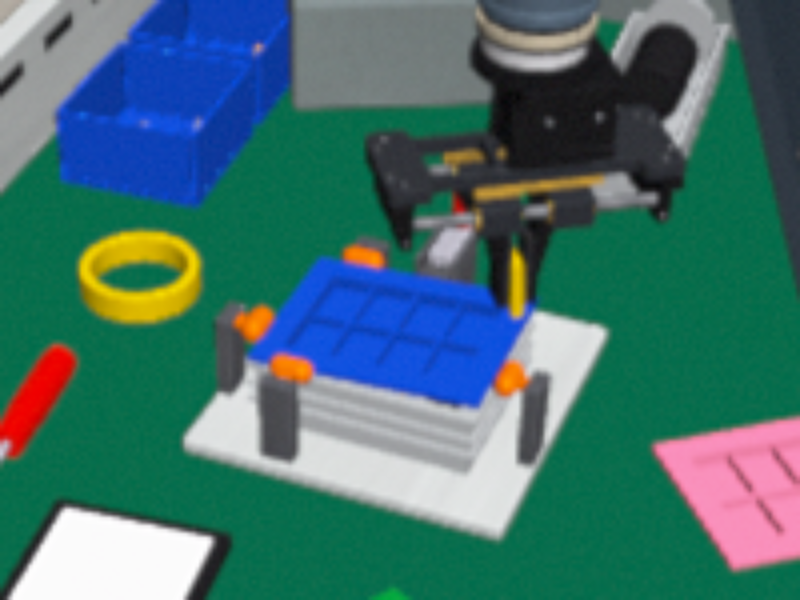

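The tab corner is up at (520,310), with the far side still under its catches at (255,325) and (292,368). I'll keep peeling slowly.

```bash
python3 -m jog '[0,0,0,-0.004,0,0,0,0,0,0,0,0,0,0,0,0,0,0,-0.005,0,0,0,0,-0.005,0,0,0,0,-0.005,0,0,0,0,-0.005,0,0,0,0,-0.005,0,0,0,0,-0.005,0,0,0,0,-0.005,0,0,0,0,0,0]' 25
python3 - <<'E'
from h import *
im=robot.camera('side');cv2.imwrite('pics/g.png',cv2.resize(im[80:230,250:450],None,fx=4,fy=4)[:600])
E
```

```text
time: 11.15
position: [0.4663, -0.2616, 0.148]
tool_rot: [0.492, 0.87, -0.0, 0.0]
ft_force: [-0.3, 0.3, -0.6]
grip_width: 0.0081
grip_force: 25.0
```

View pics/g.png

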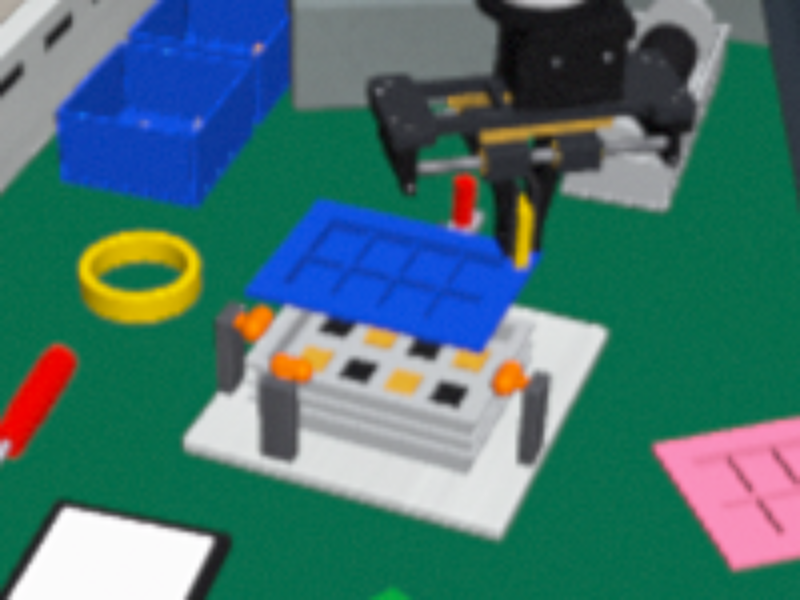

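The tray is free, level and held, above all the catches. Raise it and carry it over the panel.

```bash
python3 -m jog '[0,0,0,-0.015,0,0,0,0,-0.025,0,0,0,0,-0.025,0,0,0,0,-0.013,0,0,0.005,0.008,0,0,0,0.01,0.0155,0,0,0,0.0137,0.021,0,0,0,0.0137,0.021,0,0,0,0.0137,0.021,0,0,0,0.0137,0.021,0,0,0,0.0137,0.021,0,0,0,0.0137,0.021,0,0,0,0.0137,0.021,0,0,0,0.0137,0.021,0,0,0,0.0086,0.013,0,0,0,0.0039,0.006,0,0,0,0,0,0,0,0,0,0,0,0,0,0,0,0,0,0,0,0,0,0]' 25
python3 - <<'E'
from h import *
ims={n:robot.camera(n) for n in('scene','side')}
S=cam('scene');print(robot.get_obs()['position'])
bl={}
for n,bx in(('scene',(190,100,450,310)),('side',(220,80,450,260))):
  bl[n]=blobs(ims[n],'blue',bx)[0][:2];print(n,bl[n])
X,e=tri([ray(cam(n),bl[n][0][2]) for n in bl]);print(X,e)
cv2.imwrite('pics/i.png',np.hstack([cv2.resize(ims['scene'][80:320,180:420],(400,400)),cv2.resize(ims['side'][60:300,200:440],(400,400))]))
E
```

```text
time: 13.7
position: [0.5758, -0.036, 0.2256]
tool_rot: [0.493, 0.87, -0.0, 0.0]
ft_force: [0.1, -0.6, -1.3]
grip_width: 0.0077
grip_force: 25.0
[ 0.57588063 -0.0358131   0.2256399 ]
scene [(4395, [258, 181, 99, 77], [307.6, 215.4])]
side [(2391, [225, 142, 90, 47], [270.0, 164.6]), (426, [266, 85, 31, 23], [283.4, 98.4])]
[0.64985719 0.00460727 0.18666053] [2.2, 2.2]
```

View pics/i.png

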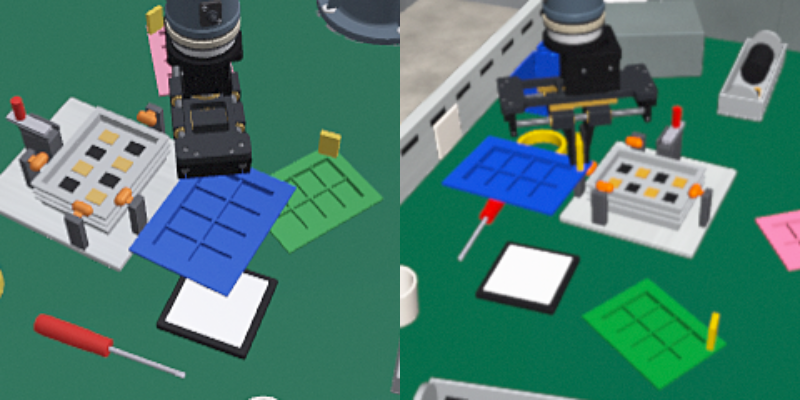

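Left half (scene view): the blue tray hangs level over the panel at (215,225). Right half (side view): it is at (515,175), and the knob is still back at (677,115). Measured centre is about (0.65, 0.005, 0.187), against the panel at (0.645, 0.006), so I'm handing in.

```bash
python3 -c "
from rig import robot
print(robot.hand_in())"
```

```text
the job is handed in; nothing more can be done
None
```

I drew the bolt fully back and peeled the blue tray off tab corner first. I handed in with the tray held by its tab, about level, about 17 cm above the panel's face and within 1 cm of its centre; no verdict came back.

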